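Start the dust extractor from its two bench boxes

TASK

Start the dust extractor by pressing with the fingertips, in this order: on the grey power box press down the white-striped end of the black rocker until it has tipped fully over; then on the yellow button box press the blue button fully in, where it stays; then press the green button right down for a moment and let it spring back. Never press the red button. Do not lift or shove the boxes, and leave the tools and other things around them where they are.

Things in the scene. Friction and masses are not known exactly. Their poses are not given: they have to be found in the camera images.
- power_box: grey box with aluminium panel, loose on the bench, about 0.9 kg, 116 x 88 mm and 52 mm high, carrying one black rocker. Origin: centre of the underside; x runs along the rocker from its plain end to its white-striped end, y across it, z up. It stands left or right of the button box, turned by up to 0.5 rad from the world axes, its striped end away from the robot.
- rocker_on_end (a point): where to press the rocker: the middle of the white-striped face, on its surface, 25 mm from the pivot, moves with the rocker. The paddle is V-shaped: two faces 30 mm wide and 34 mm long meet at the pivot, which lies 59 mm above the bench. While off, the striped face slopes up to 72 mm above the bench at its outer end; when fully on it lies level, 59 mm above the bench. The black frame round the paddle is 55 mm above the bench.
- rocker (a joint): rocker angle, 0 = off, 0.4 = fully on (striped end down). It stays where it is left; pressing near the striped end takes about 4 N, and it stops hard at 0.4.
- button_box: yellow box with grey panel, loose on the bench, about 0.95 kg, 90 x 190 mm and 52 mm high. Origin: centre of the underside; x is away from the robot, y along the row of buttons towards the blue one, z up; turned by up to 0.35 rad from the world axes. Buttons in a row 58 mm apart: blue at y = +58 mm, red in the middle, green at y = -58 mm, each in a 43 mm steel ring that stands 3 mm above the panel.
- blue_top (a point): centre of the top of the blue button, a flat cap 36 mm across, 66 mm above the bench when out, moves with it
- blue_button (a joint): travel of the blue button: 0 = out, 0.008 = fully in (m). It has no spring and stays where it is left; moving it takes about 4 N, and it stops hard at 0.008.
- green_top (a point): centre of the top of the green button, a flat cap 36 mm across, 64 mm above the bench when up, moves with it
- green_button (a joint): travel of the green button: 0 = up, 0.006 = fully down (m). It springs back when let go; 1.5 N starts it and 4.5 N holds it fully down.
- red_top (a point): centre of the top of the red mushroom button (stop), 40 mm across, 70 mm above the bench; not to be pressed
- red_button (a joint): travel of the red button: 0 = up, 0.006 = fully down (m), springs back
- marker: black marker pen lying between the boxes, 134 x 18 x 18 mm, loose, to be left alone
- offcut: pine offcut, 130 x 56 mm and 44 mm high, loose, near the bench's front edge, to be left alone
- nut: big steel nut, 41 x 36 mm and 18 mm high, loose, near the bench's front edge, to be left alone
- cutters: red-handled cutters, 161 x 68 x 16 mm, loose, behind the boxes, to be left alone
- tape: roll of blue insulating tape, 66 mm across, 19 mm high, loose, left of the vice, to be left alone

How it is judged:
By the outcome, as a careful person would: the job done as asked, in the order asked, and still so for the second after the job is handed in, with the robot touching nothing.
It also fails if it takes over 45 s, if anything falls off the work surface, if the arm or the gripper's body presses on something with over 40 N, if the wrist force passes 120 N, or if a joint passes its speed limit or range.

ROBOT

A 6-joint arm with a two-finger parallel gripper is mounted at the origin on a cart in front of the work surface, level with it; the furniture and walls round the work are solid. World frame = base frame: x ahead of the robot, y to its left, z up, the work surface at z = 0. Lengths are in m, angles in rad, forces in N, time in s.
With the tool pointing down it reaches from about 0.35 to 0.925 m from the base axis. Payload 6.4 kg.
Tool frame: the origin (TCP) lies at the very end of the fingers, on their centre line; the grasp point (between the pads) lies 19 mm behind it (hold_point_z is the distance from the TCP to the grasp point, in m); z points along the fingers, y is the line along which they close (so a half turn about z gives the same grasp; the last joint's range is limited). The gripper opens to 94 mm and grips with 3 to 60 N. Pads are 16 mm wide; open, the fingers measure 119 mm over their backs; the gripper's body (75 mm by 177 mm) begins 78 mm behind the grasp point.
Start: joints at [-1.33, 0.245, 1.558, -0, 1.339, -0.174], TCP at [0.262, -0.595, 0.17] pointing down, gripper open.
Joint ranges: [-3.13, 3.13], [-1.02, 2.26], [0.13, 2.54], [-0.95, 4.09], [0.21, 2.88], [-2.74, 2.74]. Speed limits (rad/s): [2.57, 2.57, 3.14, 3.14, 3.14, 3.14].

INTERFACE

Orientations are given as [roll, pitch, yaw] about the fixed x, y, z axes, in that order (R = Rz(yaw) Ry(pitch) Rx(roll)).
In Python, from rig import * gives the robot as it stands. The module is installed in compiled form; this text tells all that it offers.
- The arm moves only by the tool drive_tool, never from a script. Its arguments are lists of equal length, an entry for each row: "offset": the shift along the tool's x, y, z as a fraction of full scale, a list of three; "dr": the turn, a rotation vector about the tool's x, y, z as a fraction of full scale, a list of three; "hand": the opening, from -1 (shut) to 1 (fully open), so that 0 is half open. In form: {"offset": [[dx, dy, dz], ...], "dr": [[ax, ay, az], ...], "hand": [hand, ...]}. A call has 1 to 10 rows; each row shifts and turns the commanded pose from where the row before left it, along the tool's axes as they then stand; what a row does not reach is not made up. Full scale, the value 1, is 0.03 m for a shift and 0.12 rad for a turn. A row lasts 1/10 s, in which the tool goes at most 50 mm and 8.59 degrees, less where a joint would pass 70% of its speed; a pose out of reach is approached as far as the arm can. A call with a number of a shift or a turn outside -1 to 1 is refused whole. A call with a gripper value outside its range is refused whole. The fingers move at their own pace and stop on an object; "squeeze" is the grip in N (left out, the last holds). Time passes only in rows, so rows that do not move let the fingers close. It gives the time, the measured TCP pose, the force, the opening and the grip force at its end, in the units of the state.
- read_state(): the state, without advancing time (a new reading comes with each control period).
- capture(name): name is "side" or "top"; returns the picture (384x512x3 uint8, red, green, blue); there is no depth.
- camera_info(name): a dict with "vertical_fov" (degrees; the focal length in pixels is half the picture's height over the tangent of half this angle, whatever the lens; pixels are square), "cx", "cy" (the principal point, pixels), "cam_to_world" (4x4, takes a point from camera to world coordinates). Camera axes: x right, y down, z forward; pixel columns grow to the right and rows downward; lengths in m; the calibration is good to about 2 mm. A picture is of the moment at which its call begins. camera_info takes no time and is no camera call.
- close_job(): hands the job in; it is judged then, once.
Trained networks look in the newest picture that a camera, given by its name, has taken for a name from the list of things; names that differ only in an ending like _2 or _b are one class to them, and where a whole thing is asked for, a point or a joint stands for the part that bears it (a point fixed in the world has none). Each returns a list of dicts, best first, with "confidence" (0 to 1); they miss things now and then, are a little off and sometimes report something else, mostly with a low value. They report only what shows in the picture. A call takes as long as a camera call.
- spot_in(camera, thing): "pixel" ([row, column] in pixels, amid what is visible of it).
- cut_out(camera, thing): "region" (384x512 bool, what is visible of it) and "pixel" ([row, column] in pixels, amid what is visible of it).
- place_of(camera, thing): "pixel" ([row, column] in pixels: a listed point, or the origin of a listed thing).
The state is a dict: "clock": time; "qpos": joint angles; "joint_vel": joint speeds; "tau": joint torques, N m; "ee_pos": TCP position; "ee_rot": TCP orientation; "wrist_force": force on the tool from outside, world axes, zero at the start; "torque": the same for the moment, N m; "gripper_width": opening from 0.0 (shut) to 1.0 (fully open); "gripper_force": force on a finger pad.
Only numpy, scipy, OpenCV 4.12 (cv2) and the standard library are available. Lean on these libraries where they do the work, as an engineer would, in place of code of your own. Each camera call takes 0.05 s, during which the arm holds its last target. There are 200 camera calls.

## Working session

There is one attempt and no reset: what is moved stays moved. The work goes in short steps, Python scripts to look and compute and a tool call to move; the robot and the scene stay as the last step left them, time stands still between calls to the robot, and variables do not carry over. Pictures are saved under pics/ and viewed, at most 10 in all, crops included, and the job is handed in when it is done.

Besides the shell and the picture viewer there is one more tool, called by a JSON object that holds its "method" and its "body". drive_tool: Moves the arm, as the interface text tells. Shift numbers are shares of 0.03 m and turn numbers shares of 0.12 rad, none past 1 either way. Its arguments: {"type":"object","properties":{"offset":{"type":"array","items":{"type":"array","items":{"type":"number"}}},"dr":{"type":"array","items":{"type":"array","items":{"type":"number"}}},"hand":{"type":"array","items":{"type":"number"}},"squeeze":{"type":"number"}},"required":["offset","dr","hand"]}

```bash
mkdir -p pics
cat > h.py <<'E'
from rig import *
import numpy as np, cv2
def ray(cam,px):
    i=camera_info(cam); f=192/np.tan(np.radians(i["vertical_fov"])/2); T=np.array(i["cam_to_world"])
    d=T[:3,:3]@np.array([(px[1]-i["cx"])/f,(px[0]-i["cy"])/f,1]); return T[:3,3],d
def atz(cam,px,z):
    o,d=ray(cam,px); return o+d*(z-o[2])/d[2]
def proj(cam,p):
    i=camera_info(cam); f=192/np.tan(np.radians(i["vertical_fov"])/2); T=np.linalg.inv(np.array(i["cam_to_world"]))
    q=T[:3,:3]@np.array(p)+T[:3,3]; return [q[1]/q[2]*f+i["cy"],q[0]/q[2]*f+i["cx"]]
E
python3 - <<'E'
from h import *
ims=[]
for c in("top","side"):
    im=capture(c); cv2.imwrite(f"pics/{c}0.png",im[...,::-1])
    print(c,camera_info(c)["vertical_fov"],np.round(camera_info(c)["cam_to_world"],3).tolist())
    for t,z in(("rocker_on_end",.068),("blue_top",.066),("green_top",.064),("red_top",.07),("power_box",0),("button_box",0)):
        for r in place_of(c,t)[:2]: print(t,np.round(r["pixel"],1),round(r["confidence"],2),np.round(atz(c,r["pixel"],z),4))
s=read_state(); print(s)
E
```

```text
top 55.71063166653096 [[0.004, -0.996, 0.091, 0.478], [-1.0, -0.003, 0.005, -0.003], [-0.005, -0.091, -0.996, 0.958], [0.0, 0.0, 0.0, 1.0]]
rocker_on_end [196.7 328.4] 0.86 [ 0.5455 -0.1838  0.068 ]
blue_top [273.5 341.6] 0.69 [ 0.36   -0.2133  0.066 ]
blue_top [184. 160.] 0.52 [0.5757 0.2313 0.066 ]
green_top [172.7 209.6] 0.66 [0.6046 0.1093 0.064 ]
red_top [179.6 186.1] 0.72 [0.5864 0.1662 0.07  ]
power_box [206.5 322.9] 0.91 [ 0.5247 -0.1828  0.    ]
button_box [181.1 191.5] 0.96 [0.5909 0.1651 0.    ]
side 50.63563575233855 [[-0.817, -0.3, 0.492, -0.094], [-0.576, 0.402, -0.712, 0.915], [0.016, -0.865, -0.502, 0.719], [0.0, 0.0, 0.0, 1.0]]
rocker_on_end [172.9 282.4] 0.54 [ 0.5517 -0.1896  0.068 ]
blue_top [225.2 199.6] 0.57 [0.5701 0.224  0.066 ]
green_top [272.5 241.7] 0.57 [0.3561 0.312  0.064 ]
green_top [204.9 215.7] 0.48 [0.6061 0.1105 0.064 ]
red_top [214.1 207.7] 0.42 [0.5854 0.1713 0.07  ]
power_box [190.5 288.5] 0.69 [ 0.5282 -0.1998  0.    ]
button_box [232.8 205.8] 0.82 [0.5951 0.1734 0.    ]
{'clock': 0.7, 'qpos': array([-1.33010578e+00,  2.45079674e-01,  1.55776260e+00,  1.05675475e-05,
        1.33870365e+00, -1.74135870e-01]), 'joint_vel': array([-0.00064837, -0.00086615, -0.00149795,  0.00172951, -0.0007747 ,
       -0.00053721]), 'tau': array([-6.99351403e-04, -4.15738356e+01, -3.14815557e+01,  6.84799743e-02,
        2.90132593e-02, -1.41424860e-05]), 'ee_pos': array([ 0.26196469, -0.59490697,  0.1704884 ]), 'ee_rot': array([ 3.14154485e+00, -2.03339885e-06,  4.14823991e-01]), 'wrist_force': array([ 0.67051039,  0.83490162, -0.68564749]), 'torque': array([ 0.0086642 ,  0.00173258, -0.00892398]), 'gripper_force': 0.0, 'gripper_width': 0.997467306008779}
```

View pics/top0.png

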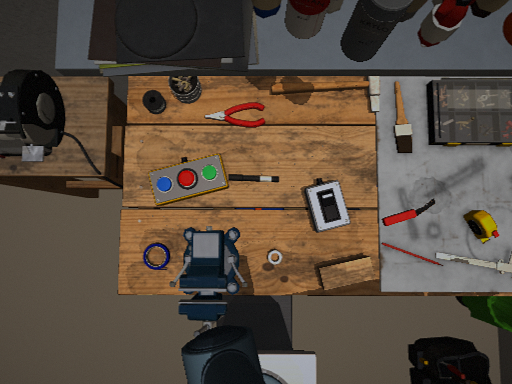

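View pics/side0.png

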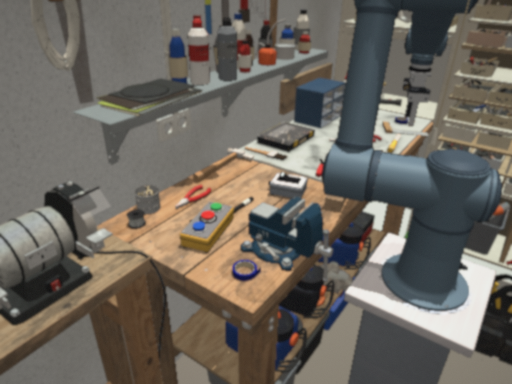

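The top view shows the power box at about (205,327), with the striped end up at (196,328). Blue is at (184,164), red at (178,187) and green at (172,209). The vice stands at (250,208). I'll refine these positions by colour.

Run:
```python
from h import *
im=cv2.imread("pics/top0.png"); hsv=cv2.cvtColor(im,cv2.COLOR_BGR2HSV)
def blob(lo,hi,box):
    m=cv2.inRange(hsv,lo,hi); k=np.zeros_like(m); r0,r1,c0,c1=box; k[r0:r1,c0:c1]=m[r0:r1,c0:c1]
    n,l,s,c=cv2.connectedComponentsWithStats(k); i=1+np.argmax(s[1:,4]); return c[i][::-1],s[i,4]
P={}
for n,lo,hi,b,z in(("blue",(100,120,60),(130,255,255),(170,200,150,178),.064),("red",(0,150,60),(8,255,255),(165,192,175,200),.066),("green",(45,100,40),(90,255,255),(160,185,198,222),.062)):
    c,a=blob(lo,hi,b); P[n]=atz("top",c,z); print(n,c,a,P[n])
d=P["blue"]-P["green"]; print("len",np.linalg.norm(d[:2]),"yaw",np.arctan2(-d[0],d[1]))
# power box panel outline at z=.052
m=cv2.inRange(hsv,(0,0,110),(180,60,255)); k=np.zeros_like(m); k[175:235,298:355]=m[175:235,298:355]
cs,_=cv2.findContours(k,cv2.RETR_EXTERNAL,cv2.CHAIN_APPROX_NONE); c=max(cs,key=cv2.contourArea)
r=cv2.minAreaRect(c); b=cv2.boxPoints(r); print(r)
w=np.array([atz("top",p[::-1],.052) for p in b]); print(np.round(w,4)); print("ctr",w.mean(0),[np.linalg.norm(w[i]-w[i-1]) for i in range(4)],[np.arctan2(*(w[i]-w[i-1])[[1,0]]) for i in range(4)])
big=cv2.resize(np.hstack([im[170:240,290:360],im[145:215,150:220]]),None,fx=5,fy=5,interpolation=cv2.INTER_CUBIC); cv2.imwrite("pics/crop1.png",big)
```

```text
blue [183.64814815 163.62345679] 162 [0.57682597 0.22289813 0.064     ]
red [177.57070707 185.73232323] 198 [0.59192514 0.16797454 0.066     ]
green [171.94155844 208.99350649] 154 [0.60674254 0.11105539 0.062     ]
len 0.11577478220018741 yaw 0.2613688855989191
((328.3739318847656, 205.64614868164062), (43.94712829589844, 32.491966247558594), 74.47589111328125)
[[ 0.5663 -0.1335  0.052 ]
 [ 0.5885 -0.2121  0.052 ]
 [ 0.4828 -0.2394  0.052 ]
 [ 0.461  -0.1615  0.052 ]]
ctr [ 0.52464409 -0.18664606  0.052     ] [np.float64(0.10896719581878812), np.float64(0.08175098255535165), np.float64(0.10917380281189935), np.float64(0.08087158011037994)] [np.float64(0.2607743157875395), np.float64(-1.2960355771633703), np.float64(-2.8888503230291875), np.float64(1.8431977575332081)]
```

View pics/crop1.png

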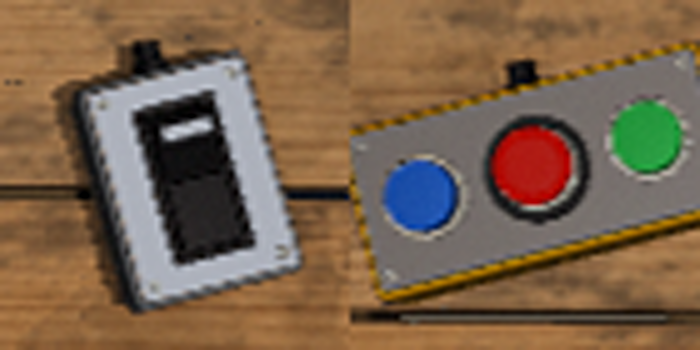

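The crop shows the rocker centred on its box, with the stripe at the far end, and the three caps clearly separated. Blue to green measures 115.8 mm, which fits the stated 116 mm. Both boxes are turned by about 0.26. The rocker press point comes out at (0.548, -0.180), so I'm heading there with the fingers shut.

{"method": "drive_tool", "body": {"offset": [[0.95, -0.59, 0], [0.95, -0.59, 0], [0.95, -0.59, 0], [0.95, -0.59, 0], [0.95, -0.59, 0], [0.95, -0.59, 0], [0.95, -0.59, 0], [0.95, -0.59, 0], [0.95, -0.59, 0], [0.95, -0.59, 0]], "dr": [[0, 0, 0], [0, 0, 0], [0, 0, 0], [0, 0, 0], [0, 0, 0], [0, 0, 0], [0, 0, 0], [0, 0, 0], [0, 0, 0], [0, 0, 0]], "hand": [-1, -1, -1, -1, -1, -1, -1, -1, -1, -1]}}

```text
clock: 1.7
ee_pos: [0.4521, -0.3169, 0.1706]
ee_rot: [3.141, -0.0, 0.415]
wrist_force: [-0.6, 0.1, 0.2]
gripper_width: 0.184
gripper_force: 0.0
```

{"method": "drive_tool", "body": {"offset": [[0.95, -0.59, 0], [0.95, -0.59, 0], [0.95, -0.59, 0.5], [0.95, -0.59, 0.5], [0.5, -0.29, 0.5], [0, 0, 0.5], [0, 0, 0]], "dr": [[0, 0, 0], [0, 0, 0], [0, 0, 0], [0, 0, 0], [0, 0, 0.64], [0, 0, 0.63], [0, 0, 0]], "hand": [-1, -1, -1, -1, -1, -1, -1]}}

```text
clock: 2.4
ee_pos: [0.5362, -0.1919, 0.1082]
ee_rot: [-3.138, 0.003, 0.264]
wrist_force: [-0.4, 0.3, -0.4]
gripper_width: 0.003
gripper_force: 0.0
```

```bash
cat > d.py <<'E'
from h import *
import sys
s=read_state(); y=s["ee_rot"][2]; d=np.array([float(v) for v in sys.argv[1:4]])-s["ee_pos"]
print(s["clock"],s["ee_pos"],s["ee_rot"],s["wrist_force"],s["gripper_width"])
print("units",np.array([d[0]*np.cos(y)+d[1]*np.sin(y),d[0]*np.sin(y)-d[1]*np.cos(y),-d[2]])/.03)
E
python3 d.py .548 -.1804 .078
python3 - <<'E'
from h import *
a=capture("top")[150:250,270:390][...,::-1]; b=capture("side")[120:220,230:350][...,::-1]
cv2.imwrite("pics/c2.png",cv2.resize(np.hstack([a,b]),None,fx=3.3,fy=3.3,interpolation=cv2.INTER_CUBIC))
E
```

```text
2.4 [ 0.53621008 -0.19185274  0.10818185] [-3.13842189  0.00315175  0.26370401] [-0.38159     0.32074445 -0.4261884 ] 0.00270593771435283
units [ 0.47892037 -0.26612306  1.00606165]
```

View pics/c2.png

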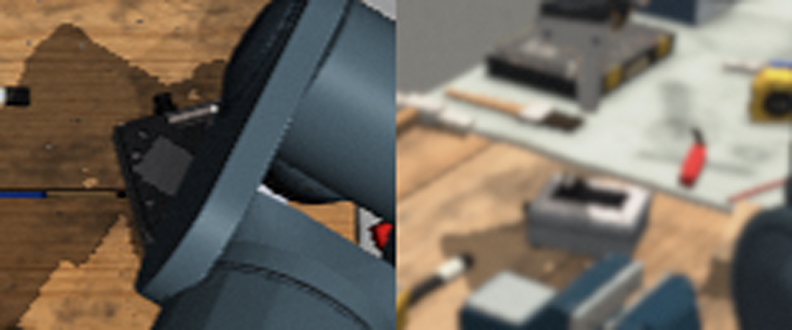

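The crop shows the closed fingers hanging just above the power box; the tip is at about side pixel (152,289). I'm lining up, then pressing down in steps.

{"method": "drive_tool", "body": {"offset": [[0.48, -0.27, 0], [0, 0, 0.5], [0, 0, 0.5], [0, 0, 0]], "dr": [[0, 0, 0], [0, 0, 0], [0, 0, 0], [0, 0, 0]], "hand": [-1, -1, -1, -1]}}

```text
clock: 2.9
ee_pos: [0.5471, -0.1806, 0.077]
ee_rot: [-3.137, 0.004, 0.263]
wrist_force: [-0.3, -0.5, -0.1]
gripper_width: 0.007
gripper_force: 0.0
```

{"method": "drive_tool", "body": {"offset": [[0, 0, 0.15], [0, 0, 0.1], [0, 0, 0.1], [0, 0, 0]], "dr": [[0, 0, 0], [0, 0, 0], [0, 0, 0], [0, 0, 0]], "hand": [-1, -1, -1, -1]}}

```text
clock: 3.3
ee_pos: [0.5491, -0.1817, 0.0697]
ee_rot: [-3.141, 0.0, 0.262]
wrist_force: [0.4, 0.3, 0.1]
gripper_width: 0.005
gripper_force: 0.0
```

{"method": "drive_tool", "body": {"offset": [[0, 0, 0.08], [0, 0, 0.07], [0, 0, 0]], "dr": [[0, 0, 0], [0, 0, 0], [0, 0, 0]], "hand": [-1, -1, -1]}}

```text
clock: 3.6
ee_pos: [0.5491, -0.1817, 0.0652]
ee_rot: [-3.141, 0.0, 0.262]
wrist_force: [-0.1, 0.1, -0.1]
gripper_width: 0.005
gripper_force: 0.0
```

{"method": "drive_tool", "body": {"offset": [[0, 0, 0.08], [0, 0, 0]], "dr": [[0, 0, 0], [0, 0, 0]], "hand": [-1, -1]}}

```text
clock: 3.8
ee_pos: [0.5491, -0.1816, 0.0627]
ee_rot: [-3.141, 0.0, 0.262]
wrist_force: [-1.0, -0.4, 0.2]
gripper_width: 0.005
gripper_force: 0.0
```

Run:
```python
from h import *
s=read_state(); print(proj("side",s["ee_pos"]),s["wrist_force"])
b=capture("side")[140:210,250:330][...,::-1]
a=capture("top")[170:240,290:370][...,::-1]
cv2.imwrite("pics/c3.png",cv2.resize(np.hstack([b,a]),None,fx=5,fy=5,interpolation=cv2.INTER_CUBIC))
```

```text
[np.float64(175.2714858806436), np.float64(281.7538073650261)] [-1.01700776 -0.39339886  0.18494165]
```

View pics/c3.png

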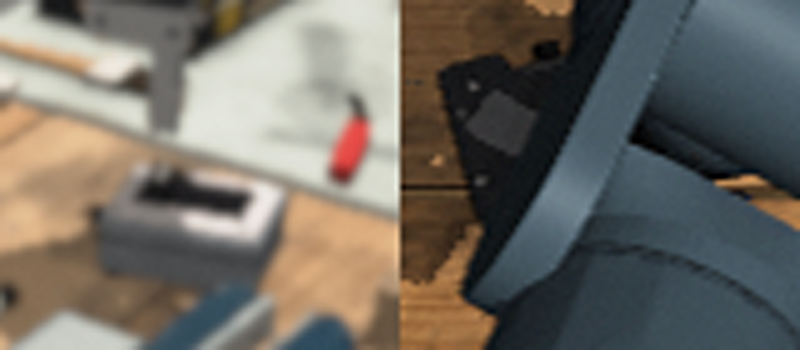

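Run:
```python
from h import *
for p in([.262,-.595,.17],[.5362,-.1919,.1082],[.5491,-.1816,.0627],[.548,-.18,.0687],[.5491,-.1816,.0877]): print(p,np.round(proj("side",p),1),np.round(proj("top",p),1))
a=cv2.imread("pics/side0.png")[60:150,370:460]
b=cv2.imread("pics/side0.png")[140:230,250:340]
cv2.imwrite("pics/c4.png",cv2.resize(np.hstack([a,b]),None,fx=4.4,fy=4.4,interpolation=cv2.INTER_CUBIC))
```

```text
[0.262, -0.595, 0.17] [130.5 406.2] [328.6 536.5]
[0.5362, -0.1919, 0.1082] [163.5 287.1] [199.4 335.4]
[0.5491, -0.1816, 0.0627] [175.3 281.8] [195.4 327. ]
[0.548, -0.18, 0.0687] [174.  281.9] [195.7 326.9]
[0.5491, -0.1816, 0.0877] [168.9 282.1] [194.6 329.1]
```

View pics/c4.png

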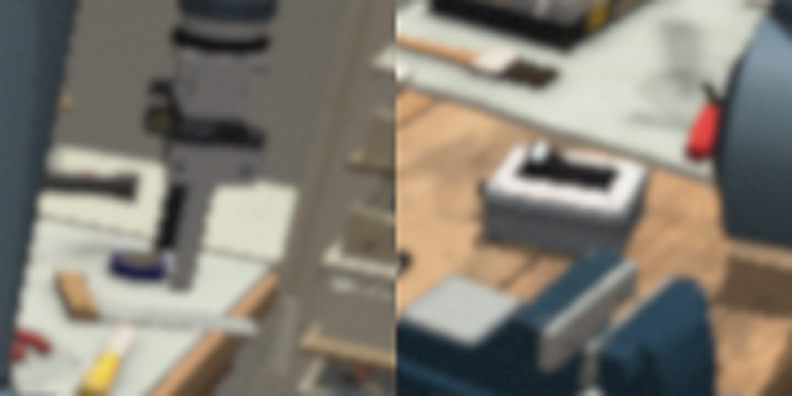

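The grey fingertip ends at about (167,282), some 8 px above where the TCP projects (175,282). There is no contact force yet, and the stripe end still looks raised. I'll keep descending in small steps and watch the force.

{"method": "drive_tool", "body": {"offset": [[0, 0, 0.06], [0, 0, 0.06]], "dr": [[0, 0, 0], [0, 0, 0]], "hand": [-1, -1]}}

```text
clock: 4.1
ee_pos: [0.5494, -0.1818, 0.0594]
ee_rot: [3.141, -0.0, 0.262]
wrist_force: [0.3, -0.6, -0.4]
gripper_width: 0.002
gripper_force: 0.0
```

{"method": "drive_tool", "body": {"offset": [[0, 0, 0.06]], "dr": [[0, 0, 0]], "hand": [-1]}}

```text
clock: 4.2
ee_pos: [0.5493, -0.1817, 0.0575]
ee_rot: [-3.142, 0.0, 0.262]
wrist_force: [0.4, -0.2, -0.5]
gripper_width: 0.006
gripper_force: 0.0
```

{"method": "drive_tool", "body": {"offset": [[0, 0, 0.07], [0, 0, 0.07]], "dr": [[0, 0, 0], [0, 0, 0]], "hand": [-1, -1]}}

```text
clock: 4.4
ee_pos: [0.5492, -0.1817, 0.0532]
ee_rot: [-3.142, 0.0, 0.262]
wrist_force: [-0.4, 0.0, -0.3]
gripper_width: 0.001
gripper_force: 0.0
```

{"method": "drive_tool", "body": {"offset": [[0, 0, 0.07], [0, 0, 0.07]], "dr": [[0, 0, 0], [0, 0, 0]], "hand": [-1, -1]}}

```text
clock: 4.6
ee_pos: [0.5493, -0.1817, 0.0491]
ee_rot: [3.142, -0.0, 0.262]
wrist_force: [-0.5, 0.3, 0.7]
gripper_width: 0.005
gripper_force: 0.0
```

{"method": "drive_tool", "body": {"offset": [[0, 0, 0.07], [0, 0, 0.07]], "dr": [[0, 0, 0], [0, 0, 0]], "hand": [-1, -1]}}

```text
clock: 4.8
ee_pos: [0.5493, -0.1818, 0.0449]
ee_rot: [3.142, -0.0, 0.262]
wrist_force: [-0.4, 0.6, 0.3]
gripper_width: 0.005
gripper_force: 0.0
```

Run:
```python
from h import *
s=read_state(); print(proj("side",s["ee_pos"]),s["wrist_force"],s["torque"])
b=capture("side")[130:210,240:340][...,::-1]
cv2.imwrite("pics/c5.png",cv2.resize(b,None,fx=7,fy=7,interpolation=cv2.INTER_CUBIC))
```

```text
[np.float64(179.71988544737388), np.float64(281.4826921558757)] [-0.35939071  0.59288725  0.27363277] [ 0.03618811 -0.00967426 -0.00178282]
```

View pics/c5.png

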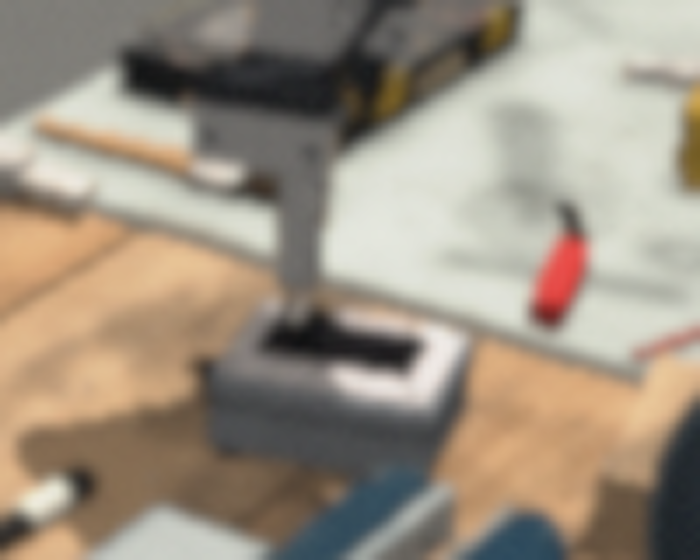

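In this view the fingertip is at (172,283), right above the stripe at (173,284). The true tip is therefore at about z = 0.075 while the reported value is 0.045, so the readings are roughly 28–30 mm low with the gripper shut. Contact should come within the next few mm, and I'll let the force confirm it.

{"method": "drive_tool", "body": {"offset": [[0, 0, 0.07], [0, 0, 0.07]], "dr": [[0, 0, 0], [0, 0, 0]], "hand": [-1, -1]}}

```text
clock: 5.05
ee_pos: [0.5494, -0.1818, 0.0408]
ee_rot: [3.141, -0.0, 0.262]
wrist_force: [0.3, 0.8, -0.4]
gripper_width: 0.006
gripper_force: 0.0
```

{"method": "drive_tool", "body": {"offset": [[0, 0, 0.06]], "dr": [[0, 0, 0]], "hand": [-1]}}

```text
clock: 5.15
ee_pos: [0.5493, -0.1817, 0.0389]
ee_rot: [-3.142, 0.0, 0.262]
wrist_force: [-0.1, -0.5, -0.0]
gripper_width: 0.008
gripper_force: 0.0
```

{"method": "drive_tool", "body": {"offset": [[0, 0, 0.06]], "dr": [[0, 0, 0]], "hand": [-1]}}

```text
clock: 5.25
ee_pos: [0.5493, -0.1817, 0.0371]
ee_rot: [-3.142, -0.0, 0.262]
wrist_force: [-0.8, 0.1, -0.2]
gripper_width: 0.001
gripper_force: 0.0
```

{"method": "drive_tool", "body": {"offset": [[0, 0, 0.06]], "dr": [[0, 0, 0]], "hand": [-1]}}

```text
clock: 5.35
ee_pos: [0.5494, -0.1818, 0.0354]
ee_rot: [3.141, -0.0, 0.262]
wrist_force: [-0.8, -0.0, 4.1]
gripper_width: 0.01
gripper_force: 1.8
```

{"method": "drive_tool", "body": {"offset": [[0, 0, 0.06]], "dr": [[0, 0, 0]], "hand": [-1]}}

```text
clock: 5.45
ee_pos: [0.5498, -0.1818, 0.0341]
ee_rot: [3.141, -0.001, 0.262]
wrist_force: [-0.5, 1.8, 4.4]
gripper_width: 0.006
gripper_force: 1.9
```

{"method": "drive_tool", "body": {"offset": [[0, 0, 0.06]], "dr": [[0, 0, 0]], "hand": [-1]}}

```text
clock: 5.55
ee_pos: [0.5502, -0.1817, 0.0325]
ee_rot: [3.141, -0.002, 0.262]
wrist_force: [0.7, 2.3, 3.0]
gripper_width: 0.005
gripper_force: 2.1
```

Contact came at a reading of about 0.0355 with around 4 N, which matches the rocker. The hard stop should come at about 0.024.

{"method": "drive_tool", "body": {"offset": [[0, 0, 0.06], [0, 0, 0.06]], "dr": [[0, 0, 0], [0, 0, 0]], "hand": [-1, -1]}}

```text
clock: 5.75
ee_pos: [0.5504, -0.182, 0.0289]
ee_rot: [3.14, -0.002, 0.262]
wrist_force: [2.8, 1.6, 4.0]
gripper_width: 0.005
gripper_force: 2.1
```

{"method": "drive_tool", "body": {"offset": [[0, 0, 0.06]], "dr": [[0, 0, 0]], "hand": [-1]}}

```text
clock: 5.85
ee_pos: [0.5501, -0.1821, 0.0269]
ee_rot: [3.14, -0.001, 0.263]
wrist_force: [1.8, 1.0, 4.2]
gripper_width: 0.004
gripper_force: 1.9
```

{"method": "drive_tool", "body": {"offset": [[0, 0, 0.05]], "dr": [[0, 0, 0]], "hand": [-1]}}

```text
clock: 5.95
ee_pos: [0.5498, -0.1821, 0.0252]
ee_rot: [3.14, -0.001, 0.262]
wrist_force: [2.8, 0.1, 3.5]
gripper_width: 0.004
gripper_force: 1.9
```

{"method": "drive_tool", "body": {"offset": [[0, 0, 0.05]], "dr": [[0, 0, 0]], "hand": [-1]}}

```text
clock: 6.05
ee_pos: [0.5497, -0.1822, 0.0236]
ee_rot: [3.141, -0.001, 0.262]
wrist_force: [3.1, 0.8, 4.8]
gripper_width: 0.005
gripper_force: 2.9
```

{"method": "drive_tool", "body": {"offset": [[0, 0, 0.04]], "dr": [[0, 0, 0]], "hand": [-1]}}

```text
clock: 6.15
ee_pos: [0.5498, -0.1822, 0.0234]
ee_rot: [3.141, -0.0, 0.262]
wrist_force: [-1.5, 1.7, 15.2]
gripper_width: 0.005
gripper_force: 7.4
```

{"method": "drive_tool", "body": {"offset": [[0, 0, 0.03]], "dr": [[0, 0, 0]], "hand": [-1]}}

```text
clock: 6.25
ee_pos: [0.5499, -0.1822, 0.0233]
ee_rot: [3.141, -0.0, 0.263]
wrist_force: [-2.5, 3.6, 18.7]
gripper_width: 0.005
gripper_force: 9.3
```

The hard stop is at a reading of 0.0233 (59 mm true) after 12 mm of travel, as expected. So true height = reading + 0.0357. I'm lifting now and moving to blue: contact is expected at a reading of 0.030, fully in at 0.022.

{"method": "drive_tool", "body": {"offset": [[0, 0, -0.4], [0, 0, -0.8], [0, 0, -0.9], [0.15, -0.5, -0.8], [0.31, -0.91, 0], [0.31, -0.91, 0], [0.31, -0.91, 0], [0.31, -0.91, 0], [0.31, -0.91, 0], [0.31, -0.91, 0]], "dr": [[0, 0, 0], [0, 0, 0], [0, 0, 0], [0, 0, 0], [0, 0, 0], [0, 0, 0], [0, 0, 0], [0, 0, 0], [0, 0, 0], [0, 0, 0]], "hand": [-1, -1, -1, -1, -1, -1, -1, -1, -1, -1]}}

```text
clock: 7.25
ee_pos: [0.5594, 0.0075, 0.107]
ee_rot: [-3.141, 0.004, 0.262]
wrist_force: [-1.0, 0.4, -0.4]
gripper_width: 0.003
gripper_force: 0.0
```

{"method": "drive_tool", "body": {"offset": [[0.31, -0.91, 0], [0.31, -0.91, 0], [0.31, -0.91, 0], [0.31, -0.91, 0], [0.31, -0.91, 0], [0.31, -0.91, 0], [0, 0, 0]], "dr": [[0, 0, 0], [0, 0, 0], [0, 0, 0], [0, 0, 0], [0, 0, 0], [0, 0, 0], [0, 0, 0]], "hand": [-1, -1, -1, -1, -1, -1, -1]}}

```text
clock: 7.95
ee_pos: [0.5709, 0.1812, 0.107]
ee_rot: [-3.141, 0.003, 0.266]
wrist_force: [0.1, -0.3, 1.0]
gripper_width: 0.005
gripper_force: 0.0
```

```bash
python3 d.py .577 .223 .038
python3 - <<'E'
from h import *
s=read_state(); p=s["ee_pos"]+[0,0,.0357]; print("tip proj side",proj("side",p),"top",proj("top",p))
b=capture("side")[135:255,170:330][...,::-1]; a=capture("top")[150:240,140:360][...,::-1]
b=cv2.resize(b,None,fx=2.75,fy=2.75,interpolation=cv2.INTER_CUBIC);a=cv2.resize(a,(440,180),interpolation=cv2.INTER_CUBIC)
cv2.imwrite("pics/c6.png",np.vstack([b,a]))
E
```

```text
7.95 [0.57087578 0.18120092 0.10699601] [-3.14145791  0.0034354   0.26602725] [ 0.1017152  -0.29641685  0.96014109] 0.005217865303895999
units [ 0.56325946 -1.29062162  2.29986714]
tip proj side [np.float64(195.54551472046188), np.float64(208.2281115733223)] top [np.float64(182.48936624573702), np.float64(173.28871973188689)]
```

View pics/c6.png

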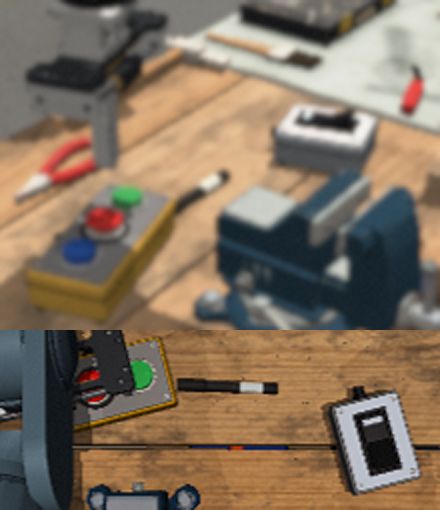

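The fingertip shows at side (195,208), which matches the corrected projection (195.5,208.2), so x and y are good. The boxes look unmoved and the rocker is over. Moving above blue and down.

{"method": "drive_tool", "body": {"offset": [[0.28, -0.65, 0], [0.28, -0.64, 0], [0, 0, 0], [0, 0, 0.8], [0, 0, 0.8], [0, 0, 0.65], [0, 0, 0]], "dr": [[0, 0, 0], [0, 0, 0], [0, 0, 0], [0, 0, 0], [0, 0, 0], [0, 0, 0], [0, 0, 0]], "hand": [-1, -1, -1, -1, -1, -1, -1]}}

```text
clock: 8.75
ee_pos: [0.5758, 0.2186, 0.0373]
ee_rot: [3.142, 0.007, 0.261]
wrist_force: [-0.3, -0.9, -0.6]
gripper_width: 0.008
gripper_force: 0.0
```

{"method": "drive_tool", "body": {"offset": [[0, 0, 0.08], [0, 0, 0.08], [0, 0, 0.06], [0, 0, 0.06]], "dr": [[0, 0, 0], [0, 0, 0], [0, 0, 0], [0, 0, 0]], "hand": [-1, -1, -1, -1]}}

```text
clock: 9.15
ee_pos: [0.5793, 0.221, 0.0332]
ee_rot: [3.141, -0.001, 0.262]
wrist_force: [-0.7, -0.1, 0.7]
gripper_width: 0.007
gripper_force: 0.0
```

{"method": "drive_tool", "body": {"offset": [[0, 0, 0.07], [0, 0, 0.07], [0, 0, 0.06]], "dr": [[0, 0, 0], [0, 0, 0], [0, 0, 0]], "hand": [-1, -1, -1]}}

```text
clock: 9.45
ee_pos: [0.5791, 0.2211, 0.027]
ee_rot: [3.141, -0.001, 0.263]
wrist_force: [-1.0, -0.1, 4.0]
gripper_width: 0.005
gripper_force: 1.9
```

{"method": "drive_tool", "body": {"offset": [[0, 0, 0.06], [0, 0, 0.05]], "dr": [[0, 0, 0], [0, 0, 0]], "hand": [-1, -1]}}

```text
clock: 9.65
ee_pos: [0.5791, 0.2211, 0.0234]
ee_rot: [3.142, -0.001, 0.262]
wrist_force: [-1.0, -0.8, 3.9]
gripper_width: 0.005
gripper_force: 1.9
```

{"method": "drive_tool", "body": {"offset": [[0, 0, 0.04]], "dr": [[0, 0, 0]], "hand": [-1]}}

```text
clock: 9.75
ee_pos: [0.5792, 0.2211, 0.0224]
ee_rot: [3.142, -0.001, 0.262]
wrist_force: [-2.6, -0.5, 11.8]
gripper_width: 0.004
gripper_force: 5.8
```

{"method": "drive_tool", "body": {"offset": [[0, 0, 0.03], [0, 0, -0.2], [0, 0, -0.7], [0, 0, -0.8], [0, 0, -0.7], [0, 0, 0]], "dr": [[0, 0, 0], [0, 0, 0], [0, 0, 0], [0, 0, 0], [0, 0, 0], [0, 0, 0]], "hand": [-1, -1, -1, -1, -1, -1]}}

```text
clock: 10.35
ee_pos: [0.5809, 0.2215, 0.096]
ee_rot: [3.141, -0.006, 0.262]
wrist_force: [0.1, -0.1, 0.1]
gripper_width: 0.005
gripper_force: 0.0
```

```bash
python3 d.py .6067 .111 .038
```

```text
10.35 [0.58093472 0.22146128 0.09599935] [ 3.14119505 -0.00593326  0.26246094] [ 0.10692002 -0.09404829  0.07710252] 0.004853204793197652
units [-0.12590428  3.77878247  1.93331159]
```

{"method": "drive_tool", "body": {"offset": [[-0.03, 0.76, 0], [-0.02, 0.76, 0], [-0.02, 0.76, 0], [-0.03, 0.75, 0], [-0.02, 0.75, 0], [0, 0, 0], [0, 0, 0]], "dr": [[0, 0, 0], [0, 0, 0], [0, 0, 0], [0, 0, 0], [0, 0, 0], [0, 0, 0], [0, 0, 0]], "hand": [-1, -1, -1, -1, -1, -1, -1]}}

```text
clock: 11.05
ee_pos: [0.6038, 0.1106, 0.0916]
ee_rot: [-3.141, 0.002, 0.262]
wrist_force: [0.1, 0.3, -0.4]
gripper_width: 0.008
gripper_force: 0.0
```

```bash
python3 d.py .6067 .111 .038
python3 - <<'E'
from h import *
s=read_state(); p=s["ee_pos"]+[0,0,.0357]; print("tip proj side",proj("side",p))
b=capture("side")[145:255,170:320][...,::-1]
cv2.imwrite("pics/c7.png",cv2.resize(b,None,fx=5,fy=5,interpolation=cv2.INTER_CUBIC))
E
```

```text
11.05 [0.60381026 0.11058706 0.09159077] [-3.14067072e+00  1.94657270e-03  2.61594451e-01] [ 0.08558638  0.34786825 -0.37765989] 0.0077923355471591765
units [0.09660732 0.01161531 1.78635913]
tip proj side [np.float64(187.1053056480112), np.float64(215.58841819279633)]
```

View pics/c7.png

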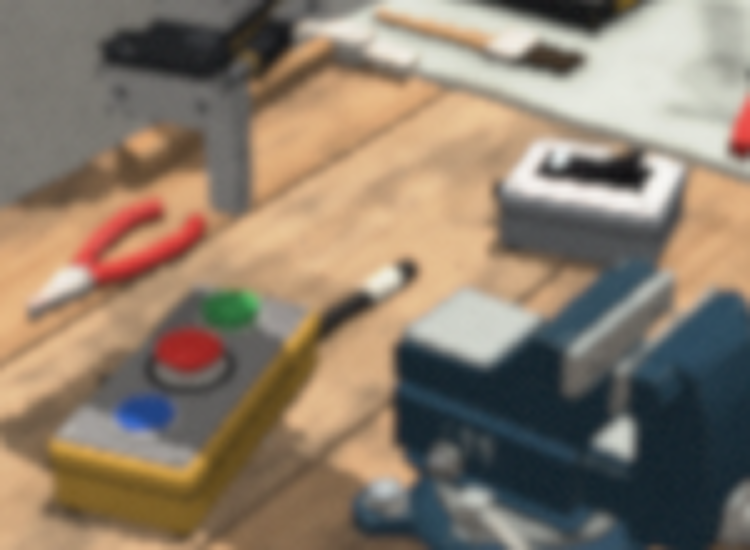

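The blue cap now sits flush, and the rocker's plain end is raised with the stripe down. The tip is at (187,216), directly over green at (207,216). Pressing green: contact is expected at a reading of 0.028, the bottom at 0.022.

{"method": "drive_tool", "body": {"offset": [[0.05, 0, 0.6], [0, 0, 0.6], [0, 0, 0.5], [0, 0, 0.1], [0, 0, 0]], "dr": [[0, 0, 0], [0, 0, 0], [0, 0, 0], [0, 0, 0], [0, 0, 0]], "hand": [-1, -1, -1, -1, -1]}}

```text
clock: 11.6
ee_pos: [0.6055, 0.1114, 0.0383]
ee_rot: [-3.141, 0.001, 0.263]
wrist_force: [-0.2, -0.5, -1.0]
gripper_width: 0.005
gripper_force: 0.0
```

{"method": "drive_tool", "body": {"offset": [[0, 0, 0.08], [0, 0, 0.08], [0, 0, 0.08], [0, 0, 0.06], [0, 0, 0]], "dr": [[0, 0, 0], [0, 0, 0], [0, 0, 0], [0, 0, 0], [0, 0, 0]], "hand": [-1, -1, -1, -1, -1]}}

```text
clock: 12.1
ee_pos: [0.6059, 0.1109, 0.0298]
ee_rot: [-3.141, 0.0, 0.262]
wrist_force: [-0.3, 0.2, 0.2]
gripper_width: 0.003
gripper_force: 0.0
```

{"method": "drive_tool", "body": {"offset": [[0, 0, 0.07], [0, 0, 0.07], [0, 0, 0.06]], "dr": [[0, 0, 0], [0, 0, 0], [0, 0, 0]], "hand": [-1, -1, -1]}}

```text
clock: 12.4
ee_pos: [0.6065, 0.1109, 0.0244]
ee_rot: [3.141, -0.001, 0.262]
wrist_force: [-0.3, -0.2, 3.9]
gripper_width: 0.001
gripper_force: 1.7
```

{"method": "drive_tool", "body": {"offset": [[0, 0, 0.06]], "dr": [[0, 0, 0]], "hand": [-1]}}

```text
clock: 12.5
ee_pos: [0.6065, 0.1109, 0.0227]
ee_rot: [3.141, -0.001, 0.262]
wrist_force: [-1.6, 0.1, 4.5]
gripper_width: 0.004
gripper_force: 2.1
```

{"method": "drive_tool", "body": {"offset": [[0, 0, 0.04]], "dr": [[0, 0, 0]], "hand": [-1]}}

```text
clock: 12.6
ee_pos: [0.6066, 0.1109, 0.0222]
ee_rot: [3.141, -0.0, 0.262]
wrist_force: [-4.6, 0.3, 13.6]
gripper_width: 0.003
gripper_force: 6.6
```

Green has bottomed out at 13.6 N. I'm holding it briefly, then lifting and backing clear so I can check.

{"method": "drive_tool", "body": {"offset": [[0, 0, 0.02], [0, 0, 0], [0, 0, -0.3], [0, 0, -0.8], [0, 0, -0.9], [0, 0, -0.9], [0, 0.5, -0.9], [0, 0.9, 0], [0, 0.9, 0], [0, 0, 0]], "dr": [[0, 0, 0], [0, 0, 0], [0, 0, 0], [0, 0, 0], [0, 0, 0], [0, 0, 0], [0, 0, 0], [0, 0, 0], [0, 0, 0], [0, 0, 0]], "hand": [-1, -1, -1, -1, -1, -1, -1, -1, -1, -1]}}

```text
clock: 13.6
ee_pos: [0.6245, 0.0418, 0.1343]
ee_rot: [3.141, -0.0, 0.259]
wrist_force: [-0.3, -1.2, 0.2]
gripper_width: 0.002
gripper_force: 0.0
```

Run:
```python
from h import *
print(read_state()["ee_pos"],read_state()["wrist_force"])
b=capture("side")[145:255,170:320][...,::-1]
cv2.imwrite("pics/c8.png",cv2.resize(b,None,fx=5,fy=5,interpolation=cv2.INTER_CUBIC))
```

```text
[0.62450086 0.04182148 0.13434683] [-0.27945197 -1.15826912  0.17057471]
```

View pics/c8.png

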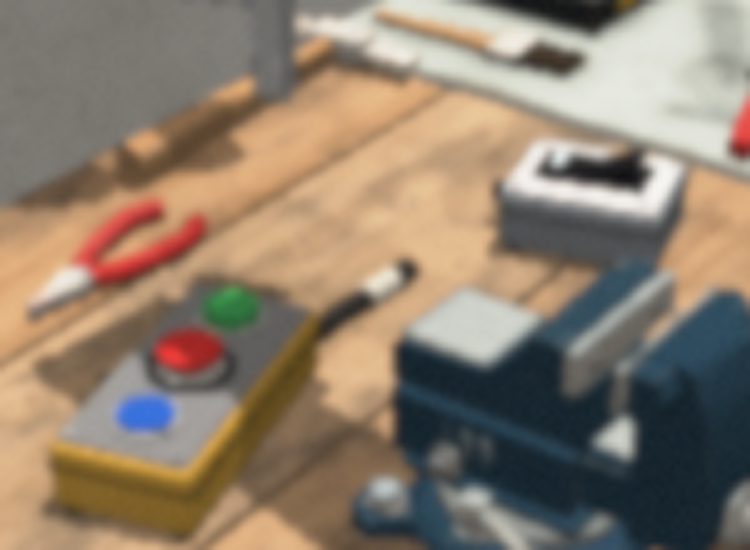

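The rocker is on with its near end raised, blue at (227,199) is in, green at (206,216) is back up, and nothing has moved. Handing in.

```bash
python3 -c "
from rig import *
print(close_job())"
```

```text
the job is handed in; nothing more can be done
None
```

The job is handed in at about 13.7 s: I pressed the rocker fully over, then blue fully in, then green down and released; red was never pressed and the boxes and tools look unmoved in the last side picture, but no verdict came back.

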